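# Open the lantern's battery cap

### The job

Unscrew the screw cap from the top of the battery lantern, over more than a turn until it just comes free, without forcing it against its thread or the stop at the thread's end, and keep hold of it as it frees because the battery spring pushes it off. Then set it down gently, knob upward, on the floor of the clear box's large front compartment, leaving its lid open and the pawns, pencil cup and mug where they stand.

Things in the scene. Friction and masses are not known exactly. Their poses are not given: they have to be found in the camera images.
- cap: Loose black plastic screw cap, 60 mm tall, about 60 g. Origin: centre of its underside; z along its axis. Hollow skirt 46 mm diameter from z 0 to 30 mm; above it a round ribbed knob to grip, 38 mm diameter, z 30 to 60 mm. Screwed on, its underside is about 1.5 mm above the lantern's shoulder. Faster than 0.4 m/s out of the fingers counts as dropped or flown off
- cap_grip (a point): On the cap's axis at mid-height of its knob, 45 mm above the cap's underside. Right-hand thread: unscrews anticlockwise seen from above, rising 8 to 13 mm per turn, and frees after 1.2 to 2.0 turns; until then the thread holds it against any pull. About 0.45 rad past the point of release it meets a rigid stop: lift it straight off before. Let go on the way, it stays where it is
- lantern: Upright grey battery lantern fixed to the sill. Origin: centre of its base. Foot 100 mm diameter; body 84 mm diameter up to a flat shoulder at 115 mm; on it the threaded neck, 36 mm wide. Thread: 0.5 mm play, rigid beyond, so a grip or turning off its axis or lead builds up force; contact forces between cap and lantern adding up to over 40 N (spring alone: 14 N) force it
- neck_top (a point): Centre of the top of the lantern's threaded neck, 141 mm above the sill, on the thread's axis. The cap clears the neck once its underside is above this. A spring-loaded battery (24 mm diameter) in the neck pushes the cap up with 7 N when screwed down, 4 N as it frees, enough to throw off a cap not held; it ends standing 25 mm above the neck, inside the lifted cap
- box: Shallow clear acrylic box fixed to the sill, 146 mm (x) by 110 mm (y), walls 28 mm high and 4 mm thick, floor 4 mm thick. Origin: centre of its underside. Its +x end carries two small compartments and the hinged lid; its -x end is one large compartment
- big_floor (a point): Centre of the floor of the box's large compartment (inside 91 mm along the box's x by 102 mm along its y), 4 mm above the sill; axes as the box
- lid (a joint): Clear lid of the box, 146 mm long, hinged on the rim at the box's +x end; 0 = shut, grows as it opens; starts standing open at 1.45 to 1.9 rad and stays there
- pawn0: Black pawn, 28 mm diameter, 51 mm tall, bystander; origin at centre of underside
- pawn1: Black pawn, as pawn0, bystander
- pawn2: Black pawn, as pawn0, bystander
- pencil_cup: Pencil cup, 76 mm diameter, 100 mm tall, bystander; origin at centre of underside
- mug: White mug, 80 mm diameter, 90 mm tall, bystander; origin at centre of underside

How it is judged:
By the outcome, as a careful person would: the job done as asked, in the order asked, and still so for the second after the job is handed in, with the robot touching nothing.
It also fails if it takes over 72 s, if anything falls off the work surface, if the arm or the gripper's body presses on something with over 40 N, if the wrist force passes 120 N, or if a joint passes its speed limit or range.

### The arm

A 6-joint arm with a two-finger parallel gripper is mounted at the origin on the work surface. World frame = base frame: x ahead of the robot, y to its left, z up, the work surface at z = 0. Lengths are in m, angles in rad, forces in N, time in s.
With the tool pointing down it reaches from about 0.3 to 0.775 m from the base axis. Payload 14.6 kg.
Tool frame: the origin (TCP) lies between the finger pads; the fingertips stand 14 mm ahead of it and the grasp point (between the pads) lies 5 mm behind it; z points along the fingers, y is the line along which they close (so a half turn about z gives the same grasp; the last joint's range is limited). The gripper opens to 94 mm and grips with 3 to 60 N. Pads are 16 mm wide; open, the fingers measure 119 mm over their backs; the gripper's body (75 mm by 177 mm) begins 78 mm behind the grasp point.
Start: joints at [1.24, 0.3, 1.521, -0, 1.321, -0.067], TCP at [0.143, 0.531, 0.219] pointing down, gripper open.
Joint ranges: [-3.03, 3.03], [-0.79, 2.21], [0.23, 2.52], [-1.04, 4.18], [0, 3.07], [-2.55, 2.55]. Speed limits (rad/s): [2.22, 2.22, 2.57, 3.14, 3.14, 3.14].

### API

Orientations are given as [roll, pitch, yaw] about the fixed x, y, z axes, in that order (R = Rz(yaw) Ry(pitch) Rx(roll)).
In Python, from station import ctrl gives the robot as it stands. The module is installed in compiled form; this text tells all that it offers.
- The arm moves only by the tool move_arm, never from a script. Its argument "targets" is a list of rows, each a list of 7 numbers: the opening, from -1 (shut) to 1 (fully open), then the shift along the tool's x, y, z in units of 50 mm (1.0 is 50 mm), then the turn, a rotation vector about the tool's x, y, z in rad. A call has 1 to 12 rows; each row is the pose to reach, as a shift and turn from the pose commanded when the call began, along the tool's axes at that moment; what a row does not reach only later rows make up. A row lasts 1/10 s, in which the tool goes at most 50 mm and 8.59 degrees, less where a joint would pass 70% of its speed; a pose out of reach is approached as far as the arm can. A call with a gripper value outside its range is refused whole. The fingers move at their own pace and stop on an object; "grip_force" is the grip in N (left out, the last holds). Time passes only in rows, so rows that repeat a pose let the fingers close. It gives the time, the measured TCP pose, the force, the opening and the grip force at its end, in the units of the state.
- ctrl.get_obs(): the state, without advancing time (a new reading comes with each control period).
- ctrl.camera(name): name is "side" or "top"; returns (picture, depth): 400x640x3 uint8, red, green, blue; 400x640 float32, m along the optical axis (not along the pixel's ray), 0 where there is no reading.
- ctrl.camera_params(name): a dict with "intrinsics" (3x3 intrinsics, pixels), "k1" (the pictures are not rectified: a ray, as slopes to the right and down, at radius r is drawn at 1 + k1 r^2 times it, then the intrinsics apply), "rvec" (rotation vector, rad) and "tvec" (3), from world to camera coordinates, as OpenCV has them. Camera axes: x right, y down, z forward; pixel columns grow to the right and rows downward; lengths in m; the calibration is good to about 2 mm. A picture is of the moment at which its call begins. camera_params takes no time and is no camera call.
- ctrl.hand_in(): hands the job in; it is judged then, once.
Trained networks look in the newest picture that a camera, given by its name, has taken for a name from the list of things; names that differ only in an ending like _2 or _b are one class to them, and where a whole thing is asked for, a point or a joint stands for the part that bears it (a point fixed in the world has none). Each returns a list of dicts, best first, with "score" (0 to 1); they miss things now and then, are a little off and sometimes report something else, mostly with a low value. They report only what shows in the picture. A call takes as long as a camera call.
- ctrl.cut_out(camera, target): "region" (400x640 bool, what is visible of it) and "point" ([column, row] in pixels, amid what is visible of it).
- ctrl.tip_of(camera, target): "point" ([column, row] in pixels: a listed point, or the origin of a listed thing).
The state is a dict: "time_s": time; "qpos": joint angles; "joint_vel": joint speeds; "tau": joint torques, N m; "ee_pos": TCP position; "eef_rot": TCP orientation; "force": force on the tool from outside, world axes, zero at the start; "moment": the same for the moment, N m; "grip_width": finger opening in m; "grip_force": force on a finger pad.
Only numpy, scipy, OpenCV 4.12 (cv2) and the standard library are available. Lean on these libraries where they do the work, as an engineer would, in place of code of your own. Each camera call takes 0.05 s, during which the arm holds its last target. There are 200 camera calls.

## Working session

There is one attempt and no reset: what is moved stays moved. The work goes in short steps, Python scripts to look and compute and a tool call to move; the robot and the scene stay as the last step left them, time stands still between calls to the robot, and variables do not carry over. Pictures are saved under pics/ and viewed, at most 10 in all, crops included, and the job is handed in when it is done.

Besides the shell and the picture viewer there is one more tool, called after "Request:" as name(argument=value, ...), one argument or row to a line, values as JSON. move_arm: Moves the arm, as the interface text tells. Its arguments: {"type":"object","properties":{"targets":{"type":"array"},"grip_force":{"type":"number"}},"required":["targets"]}

```bash
mkdir -p pics; cat > h.py <<'E'
import numpy as np, cv2
from station import ctrl
def par(n):
    p=ctrl.camera_params(n); K=np.array(p["intrinsics"],float); R=cv2.Rodrigues(np.array(p["rvec"],float))[0]
    return K,float(p["k1"]),R,np.array(p["tvec"],float).ravel()
def ray(n,uv):
    K,k,R,t=par(n); uv=np.atleast_2d(np.array(uv,float))
    d=cv2.undistortPoints(uv[:,None],K,np.array([k,0,0,0.]))[:,0]
    return -R.T@t, np.c_[d,np.ones(len(d))]@R   # origin, dirs (unit depth)
def onz(n,uv,z):
    o,d=ray(n,uv); return o+d*((z-o[2])/d[:,2])[:,None]
def cloud(n,dep,mask):
    v,u=np.nonzero(mask&(dep>0)); o,d=ray(n,np.c_[u,v]); return o+d*dep[v,u][:,None]
def tri(a,ua,b,ub):
    o1,d1=ray(a,ua);o2,d2=ray(b,ub);d1=d1[0];d2=d2[0]
    s=np.linalg.lstsq(np.c_[d1,-d2],o2-o1,rcond=None)[0]
    p,q=o1+s[0]*d1,o2+s[1]*d2
    return (p+q)/2,np.linalg.norm(p-q)
E
python3 - <<'E'
from h import *
np.set_printoptions(precision=4,suppress=True)
D={}
for n in("side","top"):
    im,d=ctrl.camera(n); D[n]=d; cv2.imwrite(f"pics/{n}0.png",im[:,:,::-1]); np.save(f"d_{n}.npy",d)
    print(n,"cam at",ray(n,[320,200])[0])
T={}
for t in["cap","cap_grip","lantern","neck_top","box","big_floor","lid","pawn0","pencil_cup","mug"]:
    for n in("side","top"):
        r=ctrl.tip_of(n,t); T[t,n]=r
        print(t,n,[(np.round(x["point"],1).tolist(),round(x["score"],2)) for x in r[:4]])
    a,b=T[t,"side"],T[t,"top"]
    if a and b: print("  tri",*tri("side",a[0]["point"],"top",b[0]["point"]))
for t in["cap","lantern","box"]:
    for n in("side","top"):
        r=ctrl.cut_out(n,t)
        if r:
            p=cloud(n,D[n],r[0]["region"]); print(t,n,r[0]["score"],len(p),np.percentile(p,[2,50,98],axis=0).tolist())
print(ctrl.get_obs())
E
```

```text
side cam at [-0.1389 -0.6977  0.7621]
top cam at [0.2619 0.0028 1.4207]
cap side [([259.2, 174.4], 0.67)]
cap top [([238.2, 211.8], 0.79)]
  tri [0.5136 0.2211 0.1157] 0.005240249409502422
cap_grip side [([255.0, 164.4], 0.79)]
cap_grip top [([235.4, 211.8], 0.75)]
  tri [0.506  0.224  0.1515] 0.0018101436531672756
lantern side [([258.9, 207.8], 0.67)]
lantern top [([243.4, 221.9], 0.66)]
  tri [ 0.503   0.2249 -0.0016] 0.007819185921615469
neck_top side [([256.2, 167.0], 0.78), ([365.0, 251.6], 0.22)]
neck_top top [([238.4, 212.6], 0.67), ([185.2, 171.0], 0.41), ([236.8, 207.7], 0.34)]
  tri [0.5039 0.2163 0.1467] 0.0018855762799728016
box side [([373.2, 251.8], 0.8)]
box top [([368.4, 183.6], 0.71), ([307.8, 172.8], 0.3)]
  tri [ 0.5834 -0.1776  0.0194] 0.01209827402981252
big_floor side [([363.3, 252.5], 0.74)]
big_floor top [([364.0, 188.5], 0.78)]
  tri [ 0.567  -0.1606  0.0172] 0.017015940913987608Traceback (most recent call last):
  File "<stdin>", line 10, in <module>
ValueError: it knows: big_floor, box, cap, cap_grip, lantern, mug, neck_top, pawn, pencil_cup
```

```bash
python3 - <<'E'
from h import *
np.set_printoptions(precision=4,suppress=True)
D={n:np.load(f"d_{n}.npy") for n in("side","top")}
for t in["cap","lantern","box","pawn","mug","pencil_cup"]:
    for n in("side","top"):
        for r in ctrl.cut_out(n,t)[:4]:
            p=cloud(n,D[n],r["region"])
            if len(p): print(t,n,round(r["score"],2),len(p),np.percentile(p,[2,50,98],axis=0).round(3).tolist())
            if t in("cap","lantern") and n=="top" and len(p):
                z0=np.percentile(p[:,2],90)
                for lo,hi in((.16,.2),(.13,.155),(.105,.123)):
                    q=p[(p[:,2]>lo)&(p[:,2]<hi)]
                    if len(q)>10: print("   band",lo,hi,len(q),q.mean(0),(q.min(0)+q.max(0))/2,np.ptp(q,axis=0))
print(ctrl.get_obs())
a=cv2.imread("pics/side0.png"); b=cv2.imread("pics/top0.png")
cv2.imwrite("pics/both.png",np.vstack([cv2.resize(a,(480,300)),cv2.resize(b,(480,300))]))
cv2.imwrite("pics/boxtop.png",cv2.resize(np.hstack([b[100:250,200:460]]),None,fx=3,fy=3)[:590,:800])
E
```

```text
cap side 0.66 309 [[0.479, 0.196, 0.121], [0.493, 0.205, 0.152], [0.515, 0.228, 0.18]]
cap top 0.71 239 [[0.484, 0.194, 0.125], [0.5, 0.212, 0.175], [0.522, 0.233, 0.183]]
   band 0.16 0.2 160 [0.5043 0.2151 0.1766] [0.5055 0.216  0.1736] [0.0368 0.0383 0.0238]
   band 0.13 0.155 65 [0.4953 0.2079 0.1457] [0.5037 0.2147 0.1424] [0.0417 0.0414 0.0243]
lantern top 0.68 205 [[0.484, 0.196, 0.134], [0.5, 0.212, 0.176], [0.519, 0.232, 0.183]]
   band 0.16 0.2 144 [0.5033 0.214  0.1765] [0.5046 0.2148 0.1736] [0.035  0.0359 0.0238]
   band 0.13 0.155 56 [0.4932 0.2084 0.1464] [0.5003 0.215  0.1425] [0.0349 0.0409 0.024 ]
lantern top 0.6 670 [[0.461, 0.171, 0.003], [0.486, 0.198, 0.11], [0.542, 0.254, 0.119]]
   band 0.105 0.123 354 [0.4989 0.2114 0.1142] [0.505  0.2161 0.1136] [0.0793 0.0827 0.0165]
box side 0.89 3720 [[0.512, -0.249, 0.001], [0.65, -0.184, 0.027], [0.717, -0.099, 0.166]]
box top 0.84 2723 [[0.524, -0.247, -0.002], [0.644, -0.179, 0.02], [0.713, -0.105, 0.168]]
pawn side 0.66 107 [[0.551, -0.029, -0.001], [0.559, -0.021, 0.012], [0.572, -0.0, 0.049]]
pawn side 0.52 93 [[0.
[... 648 characters left out ...]
0.211, 0.175], [0.525, 0.233, 0.183]]
pencil_cup side 0.76 487 [[0.639, 0.379, 0.008], [0.672, 0.392, 0.078], [0.711, 0.453, 0.102]]
pencil_cup top 0.65 602 [[0.645, 0.382, 0.002], [0.689, 0.425, 0.059], [0.714, 0.451, 0.102]]
{'time_s': 1.3, 'qpos': array([ 1.2404,  0.2999,  1.521 , -0.    ,  1.3207, -0.0666]), 'joint_vel': array([-0.0003,  0.0001, -0.0005, -0.0001, -0.0023, -0.    ]), 'tau': array([ -0.0014, -53.1664, -35.2919,   0.0708,   0.0212,   0.0001]), 'ee_pos': array([0.1434, 0.5309, 0.2194]), 'eef_rot': array([-3.1415,  0.    ,  2.8778]), 'force': array([-0.1829, -0.7197, -0.5528]), 'moment': array([-0.0379, -0.027 , -0.0889]), 'grip_force': 0.0, 'grip_width': 0.09401551392665451}
```

View pics/side0.png

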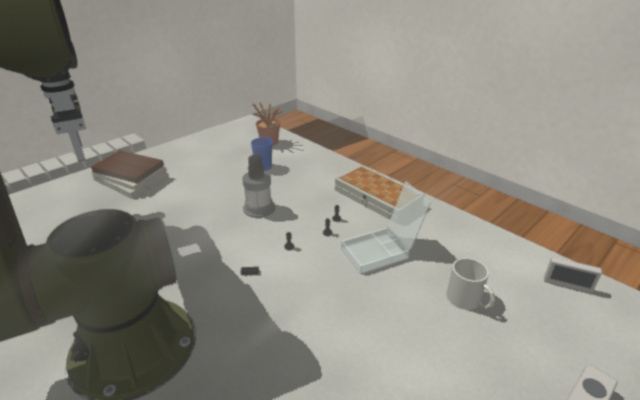

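View pics/boxtop.png

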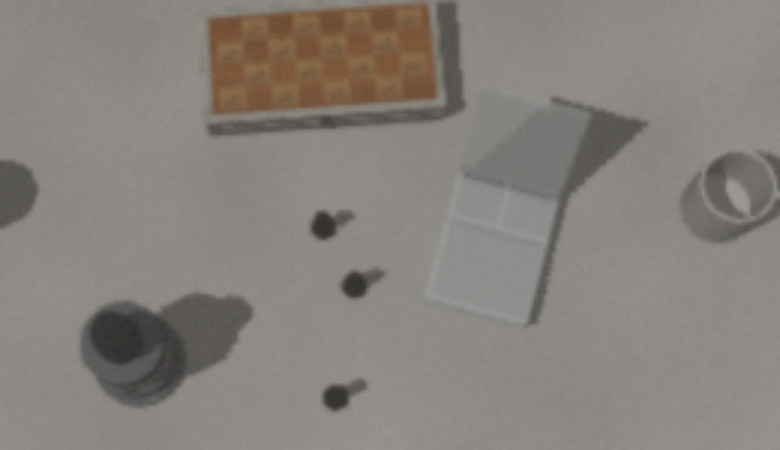

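The side view shows the lantern at (258,190) and the open box at (375,245) with its lid standing up. In the 3x top crop, the box rim corners are at (427,297), (530,325), (462,172) and (565,195). The divider runs from (452,218) to (545,240).

```bash
python3 - <<'E'
from h import *
np.set_printoptions(precision=4,suppress=True)
c=np.array([[427,297],[530,325],[565,195],[462,172],[452,218],[545,240]])/3+[200,100]
w=onz("top",c,.028); print(w)
m=w[:4].mean(0); ex=(w[2]+w[3]-w[0]-w[1]);ex/=np.linalg.norm(ex); print("centre",m,"yaw",np.arctan2(ex[1],ex[0]),"big",m[:2]-.0235*ex[:2], "lens",[np.linalg.norm(w[i]-w[(i+1)%4]) for i in range(4)])
D=np.load("d_top.npy"); r=ctrl.cut_out("top","box")[0]["region"]; p=cloud("top",D,r)
R=np.array([ex[:2],[-ex[1],ex[0]]]); q=np.c_[(p[:,:2]-m[:2])@R.T,p[:,2]]
for lo,hi in((-.01,.012),(.018,.036),(.06,.09),(.1,.13),(.15,.2)):
    s=q[(q[:,2]>lo)&(q[:,2]<hi)]
    if len(s): print(lo,len(s),np.percentile(s,[2,50,98],axis=0).round(3).tolist())
o,d=ray("top",[320,200]);print(d)
# joint-side: move to lantern
E
```

```text
[[ 0.5429 -0.0932  0.028 ]
 [ 0.5044 -0.1982  0.028 ]
 [ 0.6423 -0.2509  0.028 ]
 [ 0.6767 -0.1432  0.028 ]
 [ 0.6266 -0.1276  0.028 ]
 [ 0.5946 -0.224   0.028 ]]
centre [ 0.5916 -0.1714  0.028 ] yaw -0.361544274736869 big [ 0.5696 -0.1631] lens [np.float64(0.11193288898006876), np.float64(0.14763922325290568), np.float64(0.11304723230908402), np.float64(0.14279670676874603)]
-0.01 1290 [[-0.071, -0.045, -0.003], [-0.001, 0.007, 0.004], [0.092, 0.063, 0.01]]
0.018 376 [[-0.072, -0.048, 0.019], [0.022, 0.006, 0.027], [0.077, 0.061, 0.035]]
0.06 204 [[0.082, -0.045, 0.061], [0.089, 0.008, 0.075], [0.094, 0.06, 0.089]]
0.1 214 [[0.094, -0.045, 0.101], [0.1, 0.009, 0.116], [0.106, 0.06, 0.129]]
0.15 197 [[0.109, -0.044, 0.151], [0.114, 0.006, 0.163], [0.12, 0.06, 0.173]]
[[ 0.1994 -0.0178 -0.9798]]
```

Request:
move_arm(
  targets=[
    [1,-8.62,-4.21,-0.4,0,0,1.65],
    [1,-8.62,-4.21,-0.4,0,0,1.65],
    [1,-8.62,-4.21,-0.4,0,0,1.65],
    [1,-8.62,-4.21,-0.4,0,0,1.65],
    [1,-8.62,-4.21,-0.4,0,0,1.65],
    [1,-8.62,-4.21,-0.4,0,0,1.65],
    [1,-8.62,-4.21,-0.4,0,0,1.65],
    [1,-8.62,-4.21,-0.4,0,0,1.65],
    [1,-8.62,-4.21,-0.4,0,0,1.65],
    [1,-8.62,-4.21,-0.4,0,0,1.65],
    [1,-8.62,-4.21,-0.4,0,0,1.65],
    [1,-8.62,-4.21,-0.4,0,0,1.65],
  ],
)

```text
time_s: 2.55
ee_pos: [0.505, 0.2147, 0.2392]
eef_rot: [-3.141, 0.0, 1.224]
force: [0.0, -0.5, -1.0]
grip_width: 0.0943
grip_force: 0.0
```

Request:
move_arm(
  targets=[
    [1,0,0,0,0,0,0.15],
    [1,0,0,0,0,0,0.3],
    [1,0,0,0,0,0,0.45],
    [1,0,0,0,0,0,0.6],
    [1,0,0,0,0,0,0.75],
    [1,0,0,0,0,0,0.9],
    [1,0,0,0,0,0,1.05],
    [1,0,0,0,0,0,1.2],
    [1,0,0,0,0,0,1.35],
    [1,0,0,0,0,0,1.5],
    [1,0,0,0,0,0,1.65],
    [1,0,0,0,0,0,1.65],
  ],
)

```text
time_s: 3.75
ee_pos: [0.5042, 0.2159, 0.2395]
eef_rot: [-3.141, -0.0, -0.419]
force: [0.6, -0.8, -0.0]
grip_width: 0.0941
grip_force: 0.0
```

```bash
cat >> h.py <<'E'
from scipy.spatial.transform import Rotation as Rn
def st():
    o=ctrl.get_obs(); R=Rn.from_euler("xyz",o["eef_rot"]).as_matrix()
    print("t",round(o["time_s"],2),"pos",o["ee_pos"].round(4),"yaw",round(o["eef_rot"][2],3),"q6",o["qpos"][5].round(3),"F",o["force"].round(2),"Ftool",(R.T@o["force"]).round(2),"M",o["moment"].round(3),"w",round(o["grip_width"],4),"gf",round(o["grip_force"],1))
    return o,R
def go(p):
    o,R=st(); print("units",(R.T@(np.array(p)-o["ee_pos"])/.05).round(3))
E
python3 - <<'E'
from h import *
im,d=ctrl.camera("top"); cv2.imwrite("pics/t1.png",cv2.resize(im[150:280,170:300,::-1],None,fx=4,fy=4))
im,d=ctrl.camera("side"); cv2.imwrite("pics/s1.png",cv2.resize(im[100:230,200:330,::-1],None,fx=4,fy=4))
go([.5045,.2155,.2])
E
```

```text
t 3.85 pos [0.5043 0.2158 0.2395] yaw -0.414 q6 2.322 F [ 0.18 -0.03 -0.36] Ftool [ 0.18 -0.04  0.36] M [-0.023  0.159 -0.034] w 0.0936 gf 0.0
units [0.005 0.004 0.79 ]
```

View pics/s1.png

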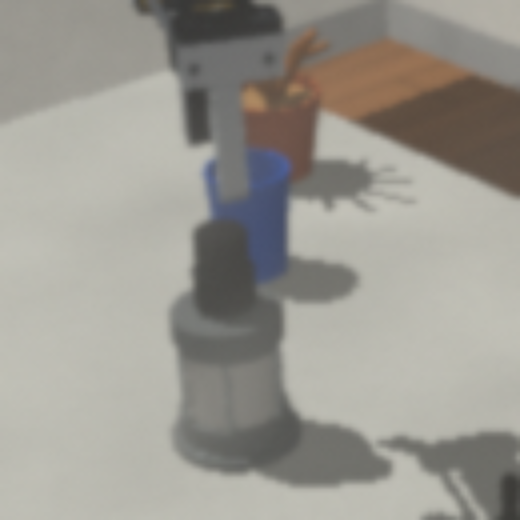

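The gripper hangs squarely over the cap (crop, cap top at (222,225)). Next I descend and close lightly to check the centring by force.

Request:
move_arm(
  targets=[
    [1,0,0,0.5,0,0,0],
    [1,0,0,1.0,0,0,0],
    [1,0,0,1.35,0,0,0],
    [1,0,0,1.52,0,0,0],
    [0,0,0,1.52,0,0,0],
    [0,0,0,1.52,0,0,0],
    [-0.1,0,0,1.52,0,0,0],
    [-0.4,0,0,1.52,0,0,0],
    [-0.4,0,0,1.52,0,0,0],
    [-0.4,0,0,1.52,0,0,0],
    [-0.4,0,0,1.52,0,0,0],
  ],
  grip_force=3,
)

```text
time_s: 4.95
ee_pos: [0.5047, 0.2154, 0.1636]
eef_rot: [-3.141, -0.0, -0.422]
force: [2.4, 5.7, 3.3]
grip_width: 0.0411
grip_force: 3.0
```

```bash
python3 -c "
from h import *
st()"
```

```text
t 4.95 pos [0.5047 0.2154 0.1636] yaw -0.422 q6 2.329 F [2.42 5.66 3.33] Ftool [-0.11 -6.16 -3.33] M [ 1.168e+00 -3.010e-01  1.000e-03] w 0.0411 gf 3.0
```

Request:
move_arm(
  targets=[
    [-0.4,0,-0.01,0,0,0,0],
    [-0.4,0,-0.02,0,0,0,0],
    [-0.4,0,-0.03,0,0,0,0],
    [-0.4,0,-0.03,0,0,0,0],
    [-0.4,0,-0.03,0,0,0,0],
  ],
)

```text
time_s: 5.45
ee_pos: [0.5053, 0.2166, 0.1636]
eef_rot: [3.142, -0.0, -0.422]
force: [-1.1, -0.7, 3.0]
grip_width: 0.0376
grip_force: 3.0
```

```bash
python3 -c "
from h import *
st()"
```

```text
t 5.45 pos [0.5053 0.2166 0.1636] yaw -0.422 q6 2.332 F [-1.15 -0.69  3.  ] Ftool [-0.77  1.1  -3.  ] M [-0.054  0.298 -0.003] w 0.0376 gf 3.0
```

Request:
move_arm(
  targets=[
    [0.3,0,0,0,0,0,0],
    [0.3,0,0,0,0,0,0],
    [0.3,0,0,0,0,0,-0.15],
    [0.3,0,0,0,0,0,-0.3],
    [0.3,0,0,0,0,0,-0.45],
    [0.3,0,0,0,0,0,-0.6],
    [0.3,0,0,0,0,0,-0.75],
    [0.3,0,0,0,0,0,-0.9],
    [0.3,0,0,0,0,0,-1.05],
    [0.3,0,0,0,0,0,-1.2],
    [0.3,0,0,0,0,0,-1.35],
    [0.3,0,0,0,0,0,-1.5],
  ],
)

```text
time_s: 6.65
ee_pos: [0.5051, 0.2167, 0.1632]
eef_rot: [-3.141, 0.0, 1.084]
force: [0.0, -1.1, -0.2]
grip_width: 0.061
grip_force: 0.0
```

```bash
python3 -c "
from h import *
st()"
```

```text
t 6.65 pos [0.5051 0.2167 0.1632] yaw 1.084 q6 0.825 F [ 0.05 -1.07 -0.25] Ftool [-0.92  0.54  0.25] M [-0.062  0.058  0.033] w 0.061 gf 0.0
```

Request:
move_arm(
  targets=[
    [0,0,0,0,0,0,-0.05],
    [-0.1,0,0,0,0,0,-0.07],
    [-0.4,0,0,0,0,0,-0.07],
    [-0.4,0,0,0,0,0,-0.07],
    [-0.4,0,0,0,0,0,-0.07],
    [-0.4,0,0,0,0,0,-0.07],
  ],
  grip_force=3,
)

```text
time_s: 7.25
ee_pos: [0.5045, 0.217, 0.1633]
eef_rot: [-3.14, 0.001, 1.147]
force: [-5.9, 2.1, 2.1]
grip_width: 0.0383
grip_force: 3.0
```

```bash
python3 -c "
from h import *
st()"
```

```text
t 7.25 pos [0.5045 0.217  0.1633] yaw 1.147 q6 0.763 F [-5.95  2.07  2.12] Ftool [-0.56 -6.28 -2.11] M [0.299 1.258 0.031] w 0.0383 gf 3.0
```

Request:
move_arm(
  targets=[
    [-0.4,0,-0.007,0,0,0,0],
    [-0.4,0,-0.014,0,0,0,0],
    [-0.4,0,-0.014,0,0,0,0],
    [-0.4,0,-0.014,0,0,0,0],
  ],
)

```text
time_s: 7.65
ee_pos: [0.5043, 0.2171, 0.1633]
eef_rot: [-3.141, 0.0, 1.147]
force: [-4.8, 1.1, 0.9]
grip_width: 0.038
grip_force: 3.0
```

```bash
python3 -c "
from h import *
st()"
```

```text
t 7.65 pos [0.5043 0.2171 0.1633] yaw 1.147 q6 0.763 F [-4.8   1.12  0.94] Ftool [-0.95 -4.83 -0.93] M [ 0.204  1.028 -0.013] w 0.038 gf 3.0
```

Request:
move_arm(
  targets=[
    [-0.4,0,-0.01,0,0,0,0],
    [-0.4,0,-0.016,0,0,0,0],
    [-0.4,0,-0.016,0,0,0,0],
    [-0.4,0,-0.016,0,0,0,0],
  ],
)

```text
time_s: 8.05
ee_pos: [0.5041, 0.2172, 0.1635]
eef_rot: [3.141, -0.0, 1.148]
force: [1.2, -0.6, -1.4]
grip_width: 0.038
grip_force: 3.0
```

```bash
python3 -c "
from h import *
st()"
```

```text
t 8.05 pos [0.5041 0.2172 0.1635] yaw 1.148 q6 0.764 F [ 1.24 -0.57 -1.36] Ftool [-0.02  1.36  1.36] M [-0.172 -0.145  0.046] w 0.038 gf 3.0
```

Request:
move_arm(
  targets=[
    [-0.6,0,0,0,0,0,0],
    [-0.6,0,0,0,0,0,0],
    [-0.6,0,0,-0.005,0,0,-0.15],
    [-0.6,0,0,-0.01,0,0,-0.3],
    [-0.6,0,0,-0.015,0,0,-0.45],
    [-0.6,0,0,-0.02,0,0,-0.6],
    [-0.6,0,0,-0.02,0,0,-0.6],
  ],
  grip_force=12,
)

```text
time_s: 8.75
ee_pos: [0.5039, 0.2174, 0.1645]
eef_rot: [3.141, -0.0, 1.75]
force: [1.8, 0.8, -0.4]
grip_width: 0.0377
grip_force: 12.0
```

```bash
python3 -c "
from h import *
st()"
```

```text
t 8.75 pos [0.5039 0.2174 0.1645] yaw 1.75 q6 0.161 F [ 1.84  0.82 -0.38] Ftool [0.48 1.95 0.38] M [ 0.036 -0.212  0.091] w 0.0377 gf 12.0
```

Forces are low, so I continue with 0.9 rad at the same lead.

Request:
move_arm(
  targets=[
    [-0.6,0,0,-0.005,0,0,-0.15],
    [-0.6,0,0,-0.01,0,0,-0.3],
    [-0.6,0,0,-0.015,0,0,-0.45],
    [-0.6,0,0,-0.02,0,0,-0.6],
    [-0.6,0,0,-0.025,0,0,-0.75],
    [-0.6,0,0,-0.03,0,0,-0.9],
    [-0.6,0,0,-0.03,0,0,-0.9],
  ],
)

```text
time_s: 9.45
ee_pos: [0.504, 0.2175, 0.166]
eef_rot: [3.141, 0.0, 2.646]
force: [1.8, 0.9, -1.4]
grip_width: 0.0381
grip_force: 12.0
```

```bash
python3 -c "
from h import *
st()"
```

```text
t 9.45 pos [0.504  0.2175 0.166 ] yaw 2.646 q6 -0.735 F [ 1.77  0.94 -1.44] Ftool [-1.11  1.67  1.45] M [ 0.306 -0.348  0.116] w 0.0381 gf 12.0
```

Request:
move_arm(
  targets=[
    [-0.6,0,0,-0.005,0,0,-0.15],
    [-0.6,0,0,-0.01,0,0,-0.3],
    [-0.6,0,0,-0.014,0,0,-0.45],
    [-0.6,0,0,-0.019,0,0,-0.6],
    [-0.6,0,0,-0.024,0,0,-0.75],
    [-0.6,0,0,-0.028,0,0,-0.9],
    [-0.6,0,0,-0.028,0,0,-0.9],
  ],
)

```text
time_s: 10.15
ee_pos: [0.5038, 0.2176, 0.1674]
eef_rot: [3.141, 0.0, -2.74]
force: [1.8, 1.8, -1.9]
grip_width: 0.0376
grip_force: 12.0
```

```bash
python3 -c "
from h import *
st()"
```

```text
t 10.15 pos [0.5038 0.2176 0.1674] yaw -2.74 q6 -1.632 F [ 1.78  1.77 -1.93] Ftool [-2.33  0.93  1.93] M [ 0.508 -0.233  0.118] w 0.0376 gf 12.0
```

Request:
move_arm(
  targets=[
    [-0.6,-0.005,0.002,-0.004,0,0,-0.15],
    [-0.6,-0.006,0.002,-0.008,0,0,-0.3],
    [-0.6,-0.006,0.002,-0.012,0,0,-0.45],
    [-0.6,-0.006,0.002,-0.017,0,0,-0.6],
    [-0.6,-0.006,0.002,-0.022,0,0,-0.75],
    [-0.6,-0.006,0.002,-0.022,0,0,-0.75],
  ],
)

```text
time_s: 10.75
ee_pos: [0.504, 0.2176, 0.1684]
eef_rot: [3.141, -0.0, -1.991]
force: [1.0, 1.6, -0.5]
grip_width: 0.0376
grip_force: 12.0
```

```bash
python3 -c "
from h import *
st()"
```

```text
t 10.75 pos [0.504  0.2176 0.1684] yaw -1.991 q6 -2.38 F [ 1.01  1.61 -0.54] Ftool [-1.89 -0.27  0.54] M [ 0.302 -0.047  0.08 ] w 0.0376 gf 12.0
```

Request:
move_arm(
  targets=[
    [0.3,0,0,0,0,0,0],
    [0.3,0,0,0,0,0,0],
    [0.3,0,0,0,0,0,0.15],
    [0.3,0,0,0,0,0,0.3],
    [0.3,0,0,0,0,0,0.45],
    [0.3,0,0,0,0,0,0.6],
    [0.3,0,0,0,0,0,0.75],
    [0.3,0,0,0,0,0,0.9],
    [0.3,0,0,0,0,0,1.05],
    [0.3,0,0,0,0,0,1.2],
    [0.3,0,0,0,0,0,1.35],
    [0.3,0,0,0,0,0,1.5],
  ],
)

```text
time_s: 11.95
ee_pos: [0.504, 0.2175, 0.1684]
eef_rot: [-3.141, -0.0, 2.787]
force: [-0.3, 0.0, -0.2]
grip_width: 0.061
grip_force: 0.0
```

Request:
move_arm(
  targets=[
    [0.3,0,0,0,0,0,0.15],
    [0.3,0,0,0,0,0,0.3],
    [0.3,0,0,0,0,0,0.45],
    [0.3,0,0,0,0,0,0.6],
    [0.3,0,0,0,0,0,0.75],
    [0.3,0,0,0,0,0,0.9],
    [0.3,0,0,0,0,0,1.05],
    [0.3,0,0,0,0,0,1.2],
    [0.3,0,0,0,0,0,1.35],
    [0.3,0,0,0,0,0,1.5],
    [0.3,0,0,0,0,0,1.65],
  ],
)

```text
time_s: 13.05
ee_pos: [0.504, 0.2175, 0.1685]
eef_rot: [-3.141, 0.0, 1.137]
force: [0.2, 0.5, -0.4]
grip_width: 0.0612
grip_force: 0.0
```

Request:
move_arm(
  targets=[
    [0.3,0,0,0,0,0,0.15],
    [0.3,0,0,0,0,0,0.3],
    [0.3,0,0,0,0,0,0.45],
    [0.3,0,0,0,0,0,0.6],
    [0.3,0,0,0,0,0,0.75],
    [0.3,0,0,0,0,0,0.9],
    [0.3,0,0,0,0,0,1.05],
    [0.3,0,0,0,0,0,1.2],
    [0.3,0,0,0,0,0,1.35],
    [0.2,0,0,0,0,0,1.5],
    [0,0,0,0,0,0,1.55],
    [0,0,0,0,0,0,1.55],
  ],
)

```text
time_s: 14.25
ee_pos: [0.504, 0.2175, 0.1685]
eef_rot: [3.141, 0.0, -0.407]
force: [-0.7, 0.3, -0.0]
grip_width: 0.0477
grip_force: 0.0
```

```bash
python3 -c "
from h import *
st()"
```

```text
t 14.25 pos [0.504  0.2175 0.1685] yaw -0.407 q6 2.318 F [-0.75  0.33 -0.02] Ftool [-0.82 -0.01  0.02] M [-0.07   0.176  0.04 ] w 0.0477 gf 0.0
```

Request:
move_arm(
  targets=[
    [-0.1,0,0,0,0,0,0],
    [-0.4,0,0,0,0,0,0],
    [-0.4,0,0,0,0,0,0],
    [-0.4,0,0,0,0,0,0],
  ],
  grip_force=3,
)

```text
time_s: 14.65
ee_pos: [0.5041, 0.2175, 0.1684]
eef_rot: [3.141, 0.0, -0.402]
force: [-0.0, -0.6, 0.5]
grip_width: 0.0379
grip_force: 3.0
```

```bash
python3 -c "
from h import *
st()"
```

```text
t 14.65 pos [0.5041 0.2175 0.1684] yaw -0.402 q6 2.314 F [-0.   -0.64  0.47] Ftool [ 0.25  0.59 -0.47] M [-0.08  0.23  0.02] w 0.0379 gf 3.0
```

Request:
move_arm(
  targets=[
    [-0.6,0,0,0,0,0,0],
    [-0.6,0,0,-0.005,0,0,-0.15],
    [-0.6,0,0,-0.01,0,0,-0.3],
    [-0.6,0,0,-0.014,0,0,-0.45],
    [-0.6,0,0,-0.019,0,0,-0.6],
    [-0.6,0,0,-0.024,0,0,-0.75],
    [-0.6,0,0,-0.028,0,0,-0.9],
    [-0.6,0,0,-0.033,0,0,-1.05],
    [-0.6,0,0,-0.038,0,0,-1.2],
    [-0.6,0,0,-0.038,0,0,-1.2],
  ],
  grip_force=12,
)

```text
time_s: 15.65
ee_pos: [0.5042, 0.2176, 0.1704]
eef_rot: [3.142, -0.0, 0.8]
force: [0.8, 1.0, 1.1]
grip_width: 0.0376
grip_force: 12.0
```

```bash
python3 -c "
from h import *
st()"
```

```text
t 15.65 pos [0.5042 0.2176 0.1704] yaw 0.8 q6 1.111 F [0.81 1.02 1.1 ] Ftool [ 1.3  -0.13 -1.1 ] M [0.1   0.068 0.118] w 0.0376 gf 12.0
```

Request:
move_arm(
  targets=[
    [-0.6,0,0,-0.005,0,0,-0.15],
    [-0.6,0,0,-0.01,0,0,-0.3],
    [-0.6,0,0,-0.015,0,0,-0.45],
    [-0.6,0,0,-0.02,0,0,-0.6],
    [-0.6,0,0,-0.025,0,0,-0.75],
    [-0.6,0,0,-0.03,0,0,-0.9],
    [-0.6,0,0,-0.035,0,0,-1.05],
    [-0.6,0,0,-0.04,0,0,-1.2],
    [-0.6,0,0,-0.04,0,0,-1.2],
  ],
)

```text
time_s: 16.55
ee_pos: [0.5041, 0.2176, 0.1723]
eef_rot: [3.142, -0.0, 1.996]
force: [0.5, 1.4, -1.8]
grip_width: 0.0376
grip_force: 12.0
```

```bash
python3 -c "
from h import *
st()"
```

```text
t 16.55 pos [0.5041 0.2176 0.1723] yaw 1.996 q6 -0.085 F [ 0.46  1.37 -1.8 ] Ftool [1.05 0.98 1.8 ] M [ 0.067 -0.044  0.025] w 0.0376 gf 12.0
```

Request:
move_arm(
  targets=[
    [-0.6,0,0,-0.005,0,0,-0.15],
    [-0.6,0,0,-0.009,0,0,-0.3],
    [-0.6,0,0,-0.013,0,0,-0.45],
    [-0.6,0,0,-0.018,0,0,-0.6],
    [-0.6,0,0,-0.023,0,0,-0.75],
    [-0.6,0,0,-0.028,0,0,-0.9],
    [-0.6,0,0,-0.033,0,0,-1.05],
    [-0.6,0,0,-0.038,0,0,-1.2],
    [-0.6,0,0,-0.038,0,0,-1.2],
  ],
)

```text
time_s: 17.45
ee_pos: [0.5041, 0.2176, 0.1742]
eef_rot: [3.142, -0.0, -3.09]
force: [0.6, 0.1, -1.6]
grip_width: 0.0376
grip_force: 12.0
```

```bash
python3 -c "
from h import *
st()"
```

```text
t 17.45 pos [0.5041 0.2176 0.1742] yaw -3.09 q6 -1.282 F [ 0.59  0.06 -1.62] Ftool [-0.6   0.03  1.62] M [ 0.113 -0.05   0.104] w 0.0376 gf 12.0
```

Request:
move_arm(
  targets=[
    [-0.6,0,0,-0.004,0,0,-0.15],
    [-0.6,0,0,-0.008,0,0,-0.3],
    [-0.6,0,0,-0.012,0,0,-0.45],
    [-0.6,0,0,-0.017,0,0,-0.6],
    [-0.6,0,0,-0.022,0,0,-0.75],
    [-0.6,0,0,-0.022,0,0,-0.75],
  ],
  grip_force=16,
)

```text
time_s: 18.05
ee_pos: [0.5041, 0.2176, 0.1754]
eef_rot: [-3.142, 0.0, -2.341]
force: [-0.1, -0.3, -1.4]
grip_width: 0.0376
grip_force: 16.0
```

```bash
python3 -c "
from h import *
st()"
```

```text
t 18.05 pos [0.5041 0.2176 0.1754] yaw -2.341 q6 -2.03 F [-0.1  -0.27 -1.44] Ftool [ 0.27 -0.12  1.44] M [0.095 0.063 0.016] w 0.0376 gf 16.0
```

Request:
move_arm(
  targets=[
    [-0.6,0,0,-0.005,0,0,-0.15],
    [-0.6,0,0,-0.01,0,0,-0.3],
    [-0.6,0,0,-0.01,0,0,-0.3],
  ],
)

```text
time_s: 18.35
ee_pos: [0.504, 0.2176, 0.1758]
eef_rot: [3.141, -0.0, -2.042]
force: [0.3, 0.7, -0.5]
grip_width: 0.0376
grip_force: 16.0
```

```bash
python3 -c "
from h import *
st()"
```

```text
t 18.35 pos [0.504  0.2176 0.1758] yaw -2.042 q6 -2.329 F [ 0.32  0.73 -0.5 ] Ftool [-0.8   0.05  0.5 ] M [0.093 0.073 0.032] w 0.0376 gf 16.0
```

Request:
move_arm(
  targets=[
    [-0.6,0,0,-0.01,0,0,0],
    [-0.6,0,0,-0.016,0,0,0],
    [-0.6,0,0,-0.016,0,0,0],
  ],
)

```text
time_s: 18.65
ee_pos: [0.5039, 0.2175, 0.1762]
eef_rot: [3.141, -0.001, -2.04]
force: [2.0, 0.0, -6.4]
grip_width: 0.0377
grip_force: 16.0
```

```bash
python3 -c "
from h import *
st()"
```

```text
t 18.65 pos [0.5039 0.2175 0.1762] yaw -2.04 q6 -2.332 F [ 1.97  0.02 -6.36] Ftool [-0.91 -1.75  6.36] M [ 0.223 -0.281 -0.047] w 0.0377 gf 16.0
```

Still threaded, since the pull is resisted. I ease the pull off and regrip.

Request:
move_arm(
  targets=[
    [-0.6,0,0,0.016,0,0,0],
    [0.3,0,0,0.016,0,0,0],
    [0.3,0,0,0.016,0,0,0],
    [0.3,0,0,0.016,0,0,0.15],
    [0.3,0,0,0.016,0,0,0.3],
    [0.3,0,0,0.016,0,0,0.45],
    [0.3,0,0,0.016,0,0,0.6],
    [0.3,0,0,0.016,0,0,0.75],
    [0.3,0,0,0.016,0,0,0.9],
    [0.3,0,0,0.016,0,0,1.05],
    [0.3,0,0,0.016,0,0,1.2],
    [0.3,0,0,0.016,0,0,1.35],
  ],
)

```text
time_s: 19.85
ee_pos: [0.5042, 0.2176, 0.1761]
eef_rot: [3.141, 0.0, 2.891]
force: [0.2, -1.1, 0.4]
grip_width: 0.0614
grip_force: 0.0
```

Request:
move_arm(
  targets=[
    [0.3,0,0,0,0,0,0.15],
    [0.3,0,0,0,0,0,0.3],
    [0.3,0,0,0,0,0,0.45],
    [0.3,0,0,0,0,0,0.6],
    [0.3,0,0,0,0,0,0.75],
    [0.3,0,0,0,0,0,0.9],
    [0.3,0,0,0,0,0,1.05],
    [0.3,0,0,0,0,0,1.2],
    [0.3,0,0,0,0,0,1.35],
    [0.3,0,0,0,0,0,1.5],
    [0.3,0,0,0,0,0,1.65],
    [0.3,0,0,0,0,0,1.75],
  ],
)

```text
time_s: 21.05
ee_pos: [0.5042, 0.2176, 0.1761]
eef_rot: [3.141, -0.0, 1.141]
force: [0.1, -0.4, -0.4]
grip_width: 0.0609
grip_force: 0.0
```

Request:
move_arm(
  targets=[
    [0.3,0,0,0,0,0,0.15],
    [0.3,0,0,0,0,0,0.3],
    [0.3,0,0,0,0,0,0.45],
    [0.3,0,0,0,0,0,0.6],
    [0.3,0,0,0,0,0,0.75],
    [0.3,0,0,0,0,0,0.9],
    [0.3,0,0,0,0,0,1.05],
    [0.3,0,0,0,0,0,1.2],
    [0.3,0,0,0,0,0,1.35],
    [0.2,0,0,0,0,0,1.5],
    [0,0,0,0,0,0,1.6],
    [0,0,0,0,0,0,1.6],
  ],
)

```text
time_s: 22.25
ee_pos: [0.5042, 0.2176, 0.1761]
eef_rot: [-3.141, -0.0, -0.454]
force: [-0.7, 0.2, -0.1]
grip_width: 0.0476
grip_force: 0.0
```

Request:
move_arm(
  targets=[
    [-0.1,0,0,0,0,0,0],
    [-0.4,0,0,0,0,0,0],
    [-0.4,0,0,0,0,0,0],
    [-0.4,0,0,0,0,0,0],
  ],
  grip_force=3,
)

```text
time_s: 22.65
ee_pos: [0.5041, 0.2176, 0.1759]
eef_rot: [-3.141, -0.0, -0.451]
force: [0.3, 0.3, 1.2]
grip_width: 0.0378
grip_force: 3.0
```

```bash
python3 -c "
from h import *
st()"
```

```text
t 22.65 pos [0.5041 0.2176 0.1759] yaw -0.451 q6 2.363 F [0.32 0.29 1.2 ] Ftool [ 0.17 -0.4  -1.2 ] M [ 0.064  0.121 -0.021] w 0.0378 gf 3.0
```

Request:
move_arm(
  targets=[
    [-0.6,0,0,0,0,0,0],
    [-0.6,0,0,-0.005,0,0,-0.15],
    [-0.6,0,0,-0.01,0,0,-0.3],
    [-0.6,0,0,-0.01,0,0,-0.3],
  ],
  grip_force=16,
)

```text
time_s: 23.05
ee_pos: [0.5041, 0.2176, 0.1764]
eef_rot: [-3.142, -0.0, -0.149]
force: [0.5, 0.1, 0.5]
grip_width: 0.0379
grip_force: 16.0
```

Request:
move_arm(
  targets=[
    [-0.6,0,0,-0.01,0,0,-0.15],
    [-0.6,0,0,-0.017,0,0,-0.3],
    [-0.6,0,0,-0.017,0,0,-0.3],
  ],
)

```text
time_s: 23.35
ee_pos: [0.504, 0.2175, 0.177]
eef_rot: [3.142, 0.0, 0.146]
force: [0.6, -0.0, -1.6]
grip_width: 0.0377
grip_force: 16.0
```

Request:
move_arm(
  targets=[
    [-0.6,0,0,-0.007,0,0,-0.15],
    [-0.6,0,0,-0.013,0,0,-0.3],
    [-0.6,0,0,-0.013,0,0,-0.3],
  ],
)

```text
time_s: 23.65
ee_pos: [0.5039, 0.2175, 0.1776]
eef_rot: [-3.141, 0.001, 0.444]
force: [-0.6, 1.7, -2.2]
grip_width: 0.0377
grip_force: 16.0
```

Request:
move_arm(
  targets=[
    [-0.6,0,0,-0.006,0,0,-0.15],
    [-0.6,0,0,-0.012,0,0,-0.3],
    [-0.6,0,0,-0.012,0,0,-0.3],
  ],
)

```text
time_s: 23.95
ee_pos: [0.5039, 0.2176, 0.1782]
eef_rot: [-3.141, 0.001, 0.742]
force: [0.1, 0.9, -4.3]
grip_width: 0.0378
grip_force: 16.0
```

Request:
move_arm(
  targets=[
    [-0.6,0,0,-0.005,0,0,-0.15],
    [-0.6,0,0,-0.01,0,0,-0.3],
    [-0.6,0,0,-0.01,0,0,-0.3],
  ],
)

```text
time_s: 24.25
ee_pos: [0.5043, 0.2176, 0.1794]
eef_rot: [3.141, -0.001, 1.041]
force: [-0.5, 0.0, 3.6]
grip_width: 0.0377
grip_force: 16.0
```

The force flipped to +3.6 N, which is the spring load, and the cap jumped up, so it is free. I test with a straight lift of 2 mm.

Request:
move_arm(
  targets=[
    [-0.6,0,0,-0.02,0,0,0],
    [-0.6,0,0,-0.04,0,0,0],
    [-0.6,0,0,-0.04,0,0,0],
  ],
  grip_force=20,
)

```text
time_s: 24.55
ee_pos: [0.5042, 0.2176, 0.1813]
eef_rot: [3.141, -0.0, 1.044]
force: [0.0, 1.4, 2.6]
grip_width: 0.0377
grip_force: 20.0
```

Request:
move_arm(
  targets=[
    [-0.6,0,0,-0.06,0,0,0],
    [-0.6,0,0,-0.13,0,0,0],
    [-0.6,0,0,-0.25,0,0,0],
    [-0.6,0,0,-0.4,0,0,0],
    [-0.6,0,0,-0.6,0,0,0],
    [-0.6,0,0,-0.8,0,0,0],
    [-0.6,0,0,-1.0,0,0,0],
    [-0.6,0,0,-1.2,0,0,0],
    [-0.6,0,0,-1.4,0,0,0],
    [-0.6,0,0,-1.55,0,0,0],
    [-0.6,0,0,-1.6,0,0,0],
    [-0.6,0,0,-1.6,0,0,0],
  ],
  grip_force=25,
)

```text
time_s: 25.75
ee_pos: [0.5041, 0.2176, 0.2611]
eef_rot: [3.141, -0.0, 1.048]
force: [0.3, -0.3, -1.0]
grip_width: 0.0376
grip_force: 25.0
```

```bash
python3 - <<'E'
from h import *
go([.571,-.160,.2613])
im,d=ctrl.camera("side"); im2,_=ctrl.camera("top"); np.save("dt2.npy",_)
cv2.imwrite("pics/s2.png",np.hstack([cv2.resize(im[80:230,190:320,::-1],None,fx=3,fy=3),cv2.resize(im2[140:220,320:420,::-1],None,fx=4,fy=4,interpolation=cv2.INTER_CUBIC)[:320].copy().repeat(1,0) if 0 else cv2.copyMakeBorder(cv2.resize(im2[140:220,320:420,::-1],None,fx=4,fy=4,interpolation=cv2.INTER_CUBIC),0,130,0,0,cv2.BORDER_CONSTANT)]))
E
```

```text
t 25.75 pos [0.5041 0.2176 0.2611] yaw 1.048 q6 0.864 F [ 0.28 -0.34 -1.03] Ftool [-0.15  0.41  1.03] M [-0.038  0.096  0.018] w 0.0376 gf 25.0
units [-5.874e+00  4.930e+00 -3.000e-03]
```

View pics/s2.png

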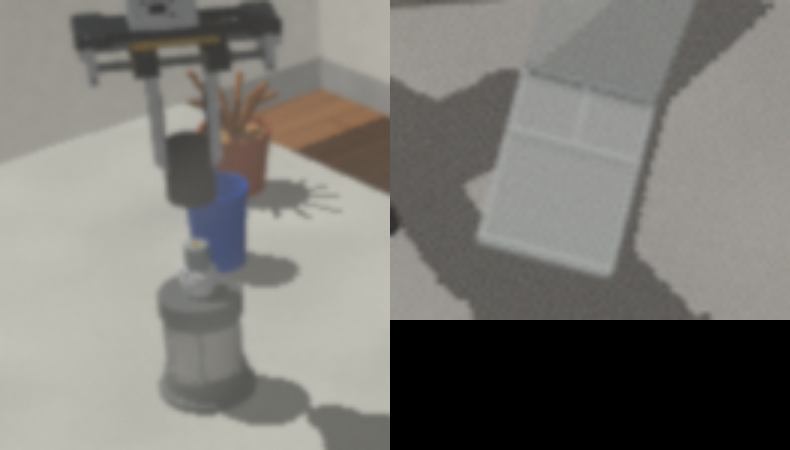

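The cap is held clear of the neck with the battery standing up below it. In the top crop the compartment corners are at about (478,240), (612,272), (513,130) and (635,158), which puts its centre near (0.568, -0.160).

Request:
move_arm(
  targets=[
    [-0.6,-0.2,0.17,0,0,0,0.05],
    [-0.6,-0.65,0.54,0,0,0,0.16],
    [-0.6,-1.2,0.99,0,0,0,0.29],
    [-0.6,-1.8,1.49,0,0,0,0.43],
    [-0.6,-2.4,1.98,0,0,0,0.57],
    [-0.6,-3.0,2.48,0,0,0,0.72],
    [-0.6,-3.6,2.97,0,0,0,0.86],
    [-0.6,-4.2,3.47,0,0,0,1.0],
    [-0.6,-4.8,3.97,0,0,0,1.14],
    [-0.6,-5.3,4.38,0,0,0,1.26],
    [-0.6,-5.7,4.71,0,0,0,1.36],
    [-0.6,-5.9,4.88,0,0,0,1.41],
  ],
)

```text
time_s: 27.05
ee_pos: [0.5676, -0.1628, 0.2603]
eef_rot: [3.141, 0.001, -0.371]
force: [0.1, 0.7, -0.9]
grip_width: 0.0377
grip_force: 25.0
```

```bash
python3 - <<'E'
from h import *
go([.568,-.160,.06])
im,d=ctrl.camera("side"); im2,_=ctrl.camera("top")
f=lambda a:cv2.resize(a[:,:,::-1],(390,360),interpolation=cv2.INTER_CUBIC)
cv2.imwrite("pics/s3.png",np.hstack([f(im[160:280,310:440]),f(im2[120:240,310:440])]))
p=ctrl.cut_out("side","cap")
for r in p[:2]: print(r["score"],r["point"],np.percentile(cloud("side",d,r["region"]),[2,50,98],axis=0).round(3).tolist())
E
```

```text
t 27.05 pos [ 0.5676 -0.1628  0.2603] yaw -0.371 q6 1.6 F [ 0.08  0.74 -0.92] Ftool [-0.19 -0.72  0.92] M [ 0.049  0.166 -0.013] w 0.0377 gf 25.0
units [-0.01  -0.057  4.007]
0.91 [371.8, 181.4] [[0.542, -0.185, 0.047], [0.55, -0.168, 0.243], [0.796, 0.055, 0.276]]
```

View pics/s3.png

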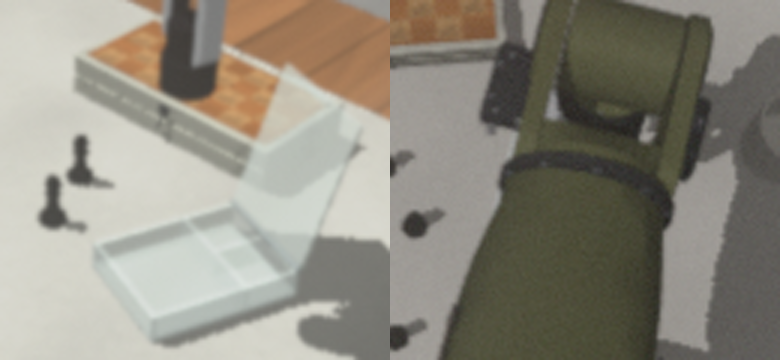

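```bash
python3 - <<'E'
from h import *
c=np.array([[95,248],[152,320],[190,215],[250,287]])/3+[310,160]
w=onz("side",c,.028); print(w.round(4),w.mean(0))
st()
E
```

```text
[[ 0.538  -0.0977  0.028 ]
 [ 0.5028 -0.1954  0.028 ]
 [ 0.6359 -0.1264  0.028 ]
 [ 0.5945 -0.2271  0.028 ]] [ 0.56777107 -0.1616508   0.028     ]
t 27.2 pos [ 0.5677 -0.1608  0.2604] yaw -0.364 q6 1.597 F [ 0.58  1.36 -0.41] Ftool [ 0.05 -1.48  0.41] M [-0.029  0.141 -0.038] w 0.0376 gf 25.0
```

Request:
move_arm(
  targets=[
    [-0.6,0,-0.02,0.3,0,0,0],
    [-0.6,0,-0.04,0.8,0,0,0],
    [-0.6,0,-0.04,1.4,0,0,0],
    [-0.6,0,-0.04,2.0,0,0,0],
    [-0.6,0,-0.04,2.5,0,0,0],
    [-0.6,0,-0.04,2.8,0,0,0],
    [-0.6,0,-0.04,3.0,0,0,0],
    [-0.6,0,-0.04,3.0,0,0,0],
  ],
)

```text
time_s: 28.0
ee_pos: [0.5686, -0.1577, 0.1104]
eef_rot: [3.142, 0.001, -0.362]
force: [-0.0, 0.7, -1.6]
grip_width: 0.0376
grip_force: 25.0
```

Request:
move_arm(
  targets=[
    [-0.6,0,0.03,0.1,0,0,0],
    [-0.6,0,0.07,0.4,0,0,0],
    [-0.6,0,0.07,0.7,0,0,0],
    [-0.6,0,0.07,0.9,0,0,0],
    [-0.6,0,0.07,1.0,0,0,0],
    [-0.6,0,0.07,1.05,0,0,0],
    [-0.6,0,0.07,1.1,0,0,0],
    [-0.6,0,0.07,1.1,0,0,0],
  ],
)

```text
time_s: 28.8
ee_pos: [0.5677, -0.1613, 0.056]
eef_rot: [3.142, -0.0, -0.362]
force: [0.1, -1.0, -0.5]
grip_width: 0.0374
grip_force: 25.0
```

```bash
python3 - <<'E'
from h import *
st()
im,d=ctrl.camera("side")
cv2.imwrite("pics/s4.png",cv2.resize(im[190:280,320:420,::-1],None,fx=6,fy=6,interpolation=cv2.INTER_CUBIC))
E
```

```text
t 28.8 pos [ 0.5677 -0.1613  0.056 ] yaw -0.362 q6 1.594 F [ 0.11 -0.99 -0.51] Ftool [0.46 0.89 0.51] M [ 0.056  0.211 -0.008] w 0.0374 gf 25.0
```

View pics/s4.png

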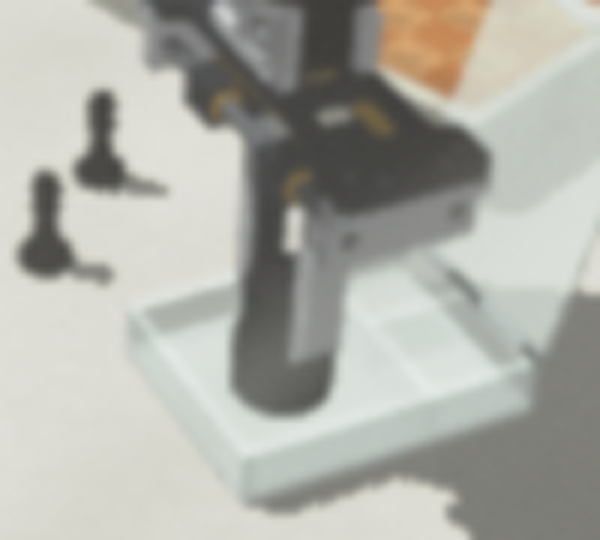

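The cap, with its base at (285,400), is inside the large compartment and the gripper is clear of the lid. I lower it in small steps, watching the force.

Request:
move_arm(
  targets=[
    [-0.6,0,0,0.02,0,0,0],
    [-0.6,0,0,0.04,0,0,0],
    [-0.6,0,0,0.06,0,0,0],
    [-0.6,0,0,0.06,0,0,0],
  ],
)

```text
time_s: 29.25
ee_pos: [0.5675, -0.1612, 0.0529]
eef_rot: [3.142, 0.0, -0.362]
force: [-0.6, 0.9, -1.1]
grip_width: 0.0375
grip_force: 25.0
```

Request:
move_arm(
  targets=[
    [-0.6,0,0,0.01,0,0,0],
    [-0.6,0,0,0.02,0,0,0],
    [-0.6,0,0,0.02,0,0,0],
  ],
)

```text
time_s: 29.55
ee_pos: [0.5676, -0.1613, 0.0519]
eef_rot: [3.142, 0.0, -0.362]
force: [0.3, -0.1, -0.2]
grip_width: 0.0376
grip_force: 25.0
```

Request:
move_arm(
  targets=[
    [-0.6,0,0,0.01,0,0,0],
    [-0.6,0,0,0.02,0,0,0],
    [-0.6,0,0,0.02,0,0,0],
  ],
)

```text
time_s: 29.85
ee_pos: [0.5676, -0.1613, 0.0509]
eef_rot: [3.142, 0.0, -0.362]
force: [0.4, 1.1, -0.5]
grip_width: 0.0375
grip_force: 25.0
```

Request:
move_arm(
  targets=[
    [-0.6,0,0,0.01,0,0,0],
    [-0.6,0,0,0.02,0,0,0],
    [-0.6,0,0,0.02,0,0,0],
  ],
)

```text
time_s: 30.15
ee_pos: [0.5676, -0.1613, 0.0498]
eef_rot: [3.142, 0.0, -0.362]
force: [0.5, 0.4, -1.0]
grip_width: 0.0377
grip_force: 25.0
```

Request:
move_arm(
  targets=[
    [-0.6,0,0,0.008,0,0,0],
    [-0.6,0,0,0.016,0,0,0],
    [-0.6,0,0,0.016,0,0,0],
  ],
)

```text
time_s: 30.45
ee_pos: [0.5677, -0.1613, 0.0496]
eef_rot: [3.142, -0.0, -0.362]
force: [-1.3, -0.1, 4.5]
grip_width: 0.0379
grip_force: 25.0
```

Floor contact, gentle at 4.5 N. I relieve it slightly, open, and retreat straight up.

Request:
move_arm(
  targets=[
    [-0.6,0,0,-0.008,0,0,0],
    [-0.6,0,0,-0.008,0,0,0],
    [0,0,0,-0.008,0,0,0],
    [0.4,0,0,-0.008,0,0,0],
    [0.4,0,0,-0.008,0,0,0],
    [0.4,0,0,-0.008,0,0,0],
  ],
  grip_force=8,
)

```text
time_s: 31.05
ee_pos: [0.5676, -0.1613, 0.0495]
eef_rot: [3.142, 0.0, -0.362]
force: [0.2, -0.9, -0.3]
grip_width: 0.0645
grip_force: 0.0
```

Request:
move_arm(
  targets=[
    [0.4,0,0,-0.1,0,0,0],
    [0.4,0,0,-0.4,0,0,0],
    [0.4,0,0,-0.8,0,0,0],
    [0.4,0,0,-1.2,0,0,0],
    [0.4,0,0,-1.7,0,0,0],
    [0.4,0,0,-2.2,0,0,0],
    [0.4,0,0,-2.7,0,0,0],
    [0.4,0,0,-3.2,0,0,0],
    [0.4,0,0,-3.5,0,0,0],
    [0.4,0,0,-3.6,0,0,0],
    [0.4,0,0,-3.6,0,0,0],
  ],
)

```text
time_s: 32.15
ee_pos: [0.5676, -0.1613, 0.2306]
eef_rot: [-3.142, -0.001, -0.362]
force: [0.0, 0.6, -0.9]
grip_width: 0.0658
grip_force: 0.0
```

```bash
python3 - <<'E'
from h import *
st()
im,d=ctrl.camera("side")
cv2.imwrite("pics/s5.png",cv2.resize(im[130:290,240:440,::-1],None,fx=3.5,fy=3.5,interpolation=cv2.INTER_CUBIC))
E
```

```text
t 32.15 pos [ 0.5676 -0.1613  0.2306] yaw -0.362 q6 1.594 F [ 0.03  0.56 -0.93] Ftool [-0.17 -0.54  0.93] M [-0.015  0.158 -0.014] w 0.0658 gf 0.0
```

View pics/s5.png

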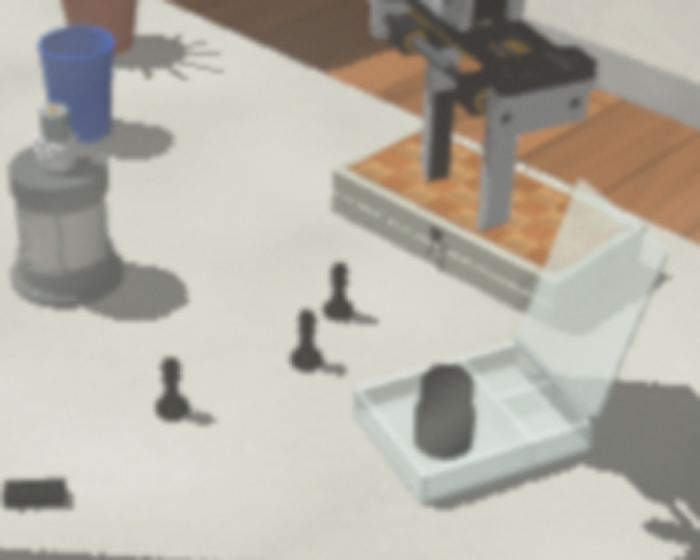

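The cap stands knob up in the large compartment at (445,410). The lid is open, the three pawns are standing, and the gripper is clear.

```bash
python3 -c "
from station import ctrl
print(ctrl.hand_in())"
```

```text
the job is handed in; nothing more can be done
None
```

The cap was unscrewed about 1.5 turns until it came free, kept in the grip, and set knob up on the floor of the box's large compartment. The lid was still open and the pawns, pencil cup and mug were not touched. The job was handed in at about 32 s; no verdict was returned.

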